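# Bed a specimen block down on its parallels

## Robot

A 6-joint arm with a two-finger parallel gripper is mounted at the origin on the work surface. World frame = base frame: x ahead of the robot, y to its left, z up, the work surface at z = 0. Lengths are in m, angles in rad, forces in N, time in s.
With the tool pointing down it reaches from about 0.375 to 0.75 m from the base axis. Payload 9 kg.
Tool frame: the origin (TCP) lies midway between the tips of the shut fingers; the grasp point (between the pads) lies ctrl.hold_point_z behind it (ctrl.hold_point_z is the distance from the TCP to the grasp point, in m); z points along the fingers, y is the direction in which the jaws open and shut (so a half turn about z gives the same grasp; the last joint's range is limited). The gripper opens to 85 mm and grips with 20 to 120 N. Pads are 22 mm wide; open, the fingers measure 114 mm over their backs; the gripper's body (76 mm by 85 mm) begins 54 mm behind the grasp point. The pads swing forward as they close: fully open they stand 13 mm farther back than shut.
Start: joints at [-0.218, 0.104, 0.097, 1.564, 0, 1.353], TCP at [0.6, 0, 0.231] pointing down, gripper open.
Joint ranges: [-2.99, 2.99], [-0.84, 1.86], [-1.1, 1.16], [-1.84, 2.11], [-1.51, 1.56], [-3.14, 3.14]. Speed limits (rad/s): [2.22, 2.22, 2.57, 3.14, 3.14, 3.14].

## Interface

Orientations are given as a 3x3 rotation matrix whose columns are the frame's x, y, z axes.
In Python, from plant import ctrl, jaws, kin, sensors, cams, job_done gives the robot as it stands. Calls block until the motion is done:
- ctrl.reach(position, orientation): joint-space move of the TCP to a pose.
- ctrl.movel(position, rotation=None, speed=0.15, stop_force=None): straight line of the TCP; rotation=None keeps the orientation; speed is the mean speed in m/s. With stop_force (N) it stops when the force on the tool has changed by that much, and returns True; else False.
- ctrl.move_joints(angles): joint-space move.
- jaws.open_jaws() and jaws.close_gripper(grip_force=None): open the fingers fully, or close them until they stop; grip_force is the grip in N (None keeps the last).
- ctrl.hold(seconds).
- kin.ik(position, orientation): joint angles nearest the present ones, or None.
- sensors.read_state(): the state.
- cams.read_camera(name): name is "scene" or "side" or "wrist"; returns the picture (420x560x3 uint8, blue, green, red); there is no depth.
- cams.camera_model(name): a dict with "fx", "fy", "cx", "cy" (pixels), "k1" (the pictures are not rectified: a ray, as slopes to the right and down, at radius r is drawn at 1 + k1 r^2 times it, then the intrinsics apply), "R" (3x3) and "t" (3): a world point X has camera coordinates R X + t; the wrist camera has in their place "mount" (4x4, takes a point from camera to tool coordinates, whose origin is the TCP and whose axes are the flange's). Camera axes: x right, y down, z forward; pixel columns grow to the right and rows downward; lengths in m; the calibration is good to about 2 mm. A picture is of the moment at which its call begins: read the wrist's pose just before it. camera_model takes no time and is no camera call.
A pose or a line that the arm cannot do raises ctrl.Unreachable and nothing moves.
- job_done(): hands the job in, once; it reports no verdict.
The state is a dict: "time": time; "joint_positions": joint angles; "dq": joint speeds; "joint_efforts": joint torques, N m; "tool_pos": TCP position; "tcp_rot": TCP orientation; "force": force on the tool from outside, world axes, zero at the start; "ft_torque": the same for the moment, N m; "width": finger opening in m.
Only numpy, scipy, OpenCV 4.12 (cv2) and the standard library are available. Lean on these libraries where they do the work, as an engineer would, in place of code of your own. Each camera call takes 0.05 s, during which the arm holds its last target.

## Task

The two steel strips under the metal block in the small vise have crept out: push each one gently home against the end stop. Then press or tap the block down until it sits level and hard down on both strips so that they no longer slide: finish with a push of 20 to 25 N, never over 32 N. Finally try either strip: with a light but definite push of about 3 N on its stop end, away from the stop, it must stay put; leave the other things on the bench alone.

Things in the scene. Friction and masses are not known exactly. Their poses are not given: they have to be found in the camera images.
- vise: small steel vise fixed to the bench (in mm). Origin: centre of its bed's underside, 0 to 8 above the bench; all heights are from there. x along jaws and strips, y across, z up. Bed 160 x 130, top at 22, with a rib 20 wide, 4 high along its middle. Dark jaws x -30 to 30, y 20 to 44 (fixed) and -20 to -44 (screw jaw), tops at 72; the screw and its bar reach to y = -111, up to 51 high
- stop_face (a point): upper edge of the end stop's face that the strips bear on (vise x = -65, y = 0, 30 above the vise's origin). The stop is a steel bar across the bed's -x end, x -73 to -65, y -22 to 22, 8 higher than the bed: above it the upper 16 mm of a strip's end face can be pushed
- block: aluminium block 64 (x) x 40 x 26 mm high on a steel foot plate, with a springy rubber layer of unknown thickness between; pinched in the jaws. Origin: 34 mm below its top centre; axes as the vise's when level. The plate's underside lies 34 to 41 mm below the top. It moves only down or up and rocks about y, with friction, and stays where pressed. It starts tipped up to 0.09 rad
- block_top (a point): centre of the block's flat top, 91 to 93 mm above the vise's origin at first; down, it is 80 to 87, depending on the rubber (feel for it). A push of 5 to 9 N here starts it down; off centre it rocks too. On the strips it gets stiff, about 20 N per mm; a last press of 20 to 25 N here traps them, over 32 N damages it. Before, strips slide at about 1 N
- strip_a: steel strip (parallel) 130 x 8 x 24 high (mm), 0.19 kg, loose on the vise bed in the channel beside the fixed jaw (vise y = +15), passing under the block. Origin: centre of its underside; x along it, as the vise's, z up. It starts 10 to 30 mm out from the stop towards vise +x; home, its -x end bears on the stop and its origin is at vise x = 0
- strip_a_end (a point): centre of that strip's end face at its -x (stop) end
- strip_b: steel strip (parallel) 130 x 8 x 24 high (mm), 0.19 kg, loose on the vise bed in the channel beside the screw jaw (vise y = -15), passing under the block. Origin: centre of its underside; x along it, as the vise's, z up. It starts 10 to 30 mm out from the stop towards vise +x; home, its -x end bears on the stop and its origin is at vise x = 0
- strip_b_end (a point): centre of that strip's end face at its -x (stop) end
- spare_block: bystander: spare aluminium block 64 x 40 x 34 lying on the bench beside the vise (mm). Not to be disturbed
- spare_strip: bystander: shorter spare steel strip 80 x 8 x 16 lying on the bench beside the vise (mm). Not to be disturbed
- dish: bystander: clear round dish, 60 diameter, 14 high, open (mm). Not to be disturbed
- screwdriver: bystander: screwdriver lying on the bench, about 200 long (mm). Not to be disturbed
- jar: bystander: white jar with yellow cap, 56 diameter, 85 high (mm). Not to be disturbed
- spray: bystander: white spray bottle with blue trigger, 76 diameter, about 216 high (mm). Not to be disturbed
- mouse: bystander: black computer mouse 105 x 60 x 32 (mm). Not to be disturbed
- tissue_box: bystander: green and white carton 210 x 110 x 75 (mm). Not to be disturbed

How it is judged:
On the way, in this order (a step that is already met when the one before it is completed fails the run):
1. both strips pushed home against the end stop, within 4 mm (x of each of strip_a_end, strip_b_end in the frame of vise below -0.061 m), for 0.2 s.
2. the block pressed level and hard down on both strips, strips still home (all of step 1 and angle between block's own z axis and vertical below 0.03 rad and contact force between block and strip_a above 4 N and contact force between block and strip_b above 4 N), for 0.2 s.
3. one strip tried with a push of at least 1.5 N at its stop end while the block is down, without moving it off the stop (all of step 2 and (contact force between the fingers and strip_a above 1.5 N or contact force between the fingers and strip_b above 1.5 N) and x of the grasp point in the frame of vise below -0.05 m), for 0.05 s.
At the end, for the whole second after the job is handed in: Both strips' stop ends within 4 mm of the end stop; the block tipped less than 0.03 rad, at rest and bearing on each strip with more than 4 N (all of step 2 and linear speed of block below 0.01 m/s); the robot touches nothing.
It fails at once if the block was pushed with more than 32 N (contact force between the fingers and block above 32 N).
It fails at once if a bystander was moved more than 20 mm (distance of any of spare_block, spare_strip, dish, screwdriver, jar, spray, mouse, tissue_box from where it was at the start of the episode above 0.02 m).
It fails at once if a strip was pushed with more than 32 N (contact force between the fingers and strip_a above 32 N or contact force between the fingers and strip_b above 32 N).
It also fails if it takes over 61 s, if anything falls off the work surface, if the arm or the gripper's body presses on something with over 40 N, if the wrist force passes 120 N, or if a joint passes its speed limit or range.

## Working session

There is one attempt and no reset: what is moved stays moved. The work goes in short steps, each a Python script; the robot and the scene stay as the last script left them, time stands still between calls to the robot, and variables do not carry over. Pictures are saved under pics/ and viewed, and the job is handed in when it is done.

```bash
ls; mkdir -p pics
python3 - <<'E'
from plant import ctrl,jaws,kin,sensors,cams
import cv2
for n in ["scene","side","wrist"]:
    cv2.imwrite(f"pics/{n}0.png",cams.read_camera(n)); print(n,cams.camera_model(n))
s=sensors.read_state()
print(s,ctrl.hold_point_z)
E
```

```text
pics
scene {'fx': 426.23930110205345, 'fy': 426.23930110205345, 'cx': 284.19952221364287, 'cy': 204.29127014868516, 'k1': -0.10250945164170432, 'R': array([[-0.68214598,  0.73107122,  0.01455117],
       [ 0.56059172,  0.53564519, -0.63152289],
       [-0.46948247, -0.42263353, -0.77522068]]), 't': array([ 0.30169123, -0.20395456,  1.4454658 ])}
side {'fx': 459.6576814532372, 'fy': 459.6576814532372, 'cx': 278.123482107363, 'cy': 200.1175351811067, 'k1': -0.06043536263342848, 'R': array([[-0.99635578, -0.0847354 ,  0.00975094],
       [-0.07029093,  0.75095256, -0.65660448],
       [ 0.04831515, -0.65489706, -0.75417205]]), 't': array([0.43826223, 0.08035496, 1.31835486])}
wrist {'fx': 302.0938099272811, 'fy': 302.0938099272811, 'cx': 279.56726204087096, 'cy': 210.2207311512087, 'k1': -0.005508559840332072, 'mount': array([[-1.44579834e-04, -9.53775723e-01, -3.00519298e-01,
         7.56281854e-02],
       [ 9.99999733e-01, -3.53075292e-04,  6.39475894e-04,
         6.92940646e-04],
       [-7.16022523e-04, -3.00519125e-01,  9.53775520e-01,
        -1.41740714e-01],
       [ 0.000000
[... 197 characters left out ...]
e-05,  1.35310186e+00]), 'dq': array([-9.30386581e-05, -2.16720043e-03,  1.80731464e-03, -3.76931619e-04,
        5.79069159e-04, -5.26879850e-05]), 'joint_efforts': array([ 3.56894714e-03, -5.57353413e+01,  5.04006886e+01,  1.24952567e-02,
       -2.60494489e-04,  1.42527287e-05]), 'tool_pos': array([5.99772364e-01, 4.34729530e-05, 2.30686814e-01]), 'tcp_rot': array([[ 1.37677603e-05,  9.99999536e-01, -9.63189970e-04],
       [ 9.99999985e-01, -1.35991149e-05,  1.75096835e-04],
       [ 1.75083656e-04, -9.63192366e-04, -9.99999521e-01]]), 'force': array([-0.17571417, -0.39860186, -0.20530015]), 'ft_torque': array([-0.02088683, -0.02999686,  0.0363982 ]), 'width': 0.08536483343421974} 0.0187
```

View pics/scene0.png

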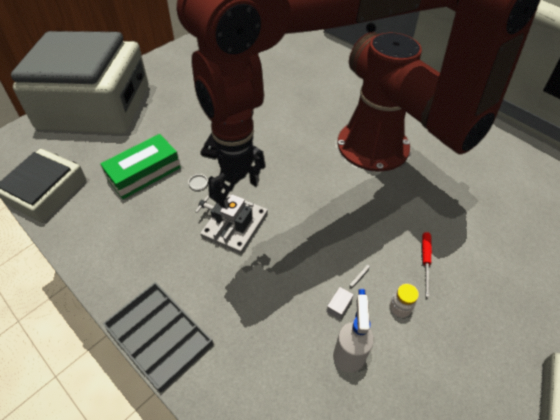

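View pics/side0.png

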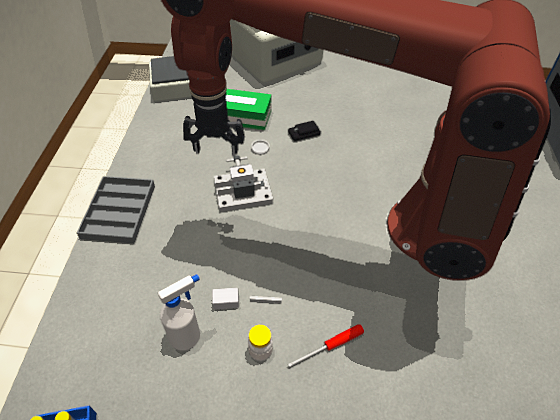

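View pics/wrist0.png

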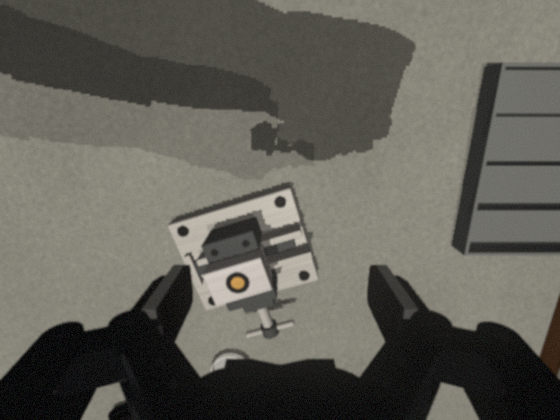

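The vise is seen in all three views. The wrist camera shows it turned about 14°, with the screw side toward -y, the stop at the left and the block's ring at (238,282). Next I'll measure corner features.

```bash
cat > h.py <<'E'
import numpy as np, cv2
from plant import ctrl,jaws,kin,sensors,cams
def und(m,uv):
    K=np.array([[m['fx'],0,m['cx']],[0,m['fy'],m['cy']],[0,0,1]])
    p=cv2.undistortPoints(np.array(uv,float).reshape(-1,1,2),K,np.array([m['k1'],0,0,0,0]))
    return p.reshape(-1,2)
def cam(name,s=None):
    m=cams.camera_model(name)
    if name=='wrist':
        T=np.eye(4);T[:3,:3]=s['tcp_rot'];T[:3,3]=s['tool_pos'];M=T@m['mount'];return m,M[:3,:3],M[:3,3]
    R=m['R'];return m,R.T,-R.T@m['t']
def rays(name,uv,s=None):
    m,R,c=cam(name,s);p=und(m,uv);d=np.c_[p,np.ones(len(p))]@R.T
    return c,d/np.linalg.norm(d,axis=1)[:,None]
def plane(name,uv,z,s=None):
    c,d=rays(name,uv,s);return c+d*((z-c[2])/d[:,2])[:,None]
def proj(name,X,s=None):
    m,R,c=cam(name,s);X=np.atleast_2d(X);K=np.array([[m['fx'],0,m['cx']],[0,m['fy'],m['cy']],[0,0,1.]])
    r=cv2.Rodrigues(R.T)[0]
    return cv2.projectPoints(X.astype(float),r,-R.T@c,K,np.array([m['k1'],0,0,0,0]))[0].reshape(-1,2)
def crop(img,x0,y0,x1,y1,f,name):
    cv2.imwrite(name,cv2.resize(img[y0:y1,x0:x1],None,fx=f,fy=f,interpolation=cv2.INTER_CUBIC))
E
python3 - <<'E'
from h import *
s=sensors.read_state()
print(plane('wrist',[(183,231),(280,202),(304,276)],.026,s), plane('wrist',[(238,282)],.096,s))
for n,b in (('scene',(185,170,285,260)),('side',(200,140,290,220))): crop(cv2.imread(f'pics/{n}0.png'),*b,7 if n=='scene' else 8,f'pics/{n}0c.png')
crop(cv2.imread('pics/wrist0.png'),150,170,340,370,4 and 3,'pics/wrist0c.png')
E
```

```text
[[ 0.48173999 -0.06022533  0.026     ]
 [ 0.60101745 -0.02316989  0.026     ]
 [ 0.63203337 -0.12249211  0.026     ]] [[ 0.5573837  -0.08947174  0.096     ]]
```

View pics/side0c.png

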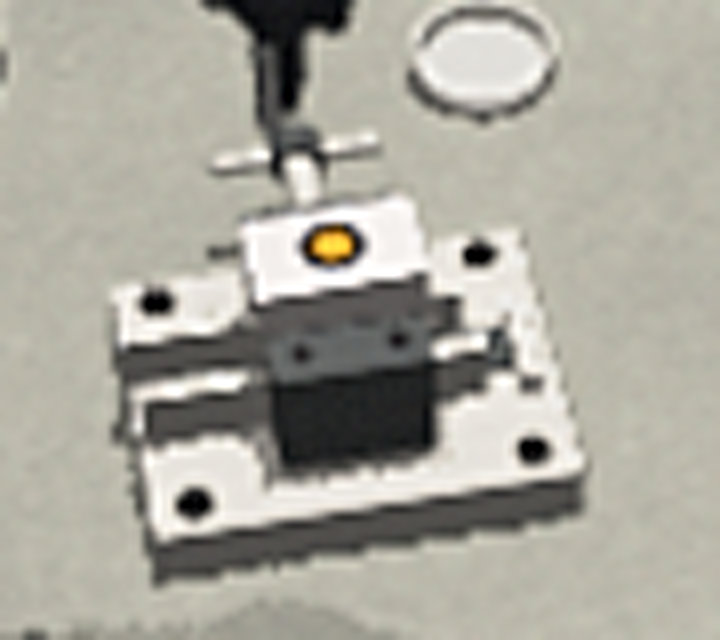

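View pics/wrist0c.png

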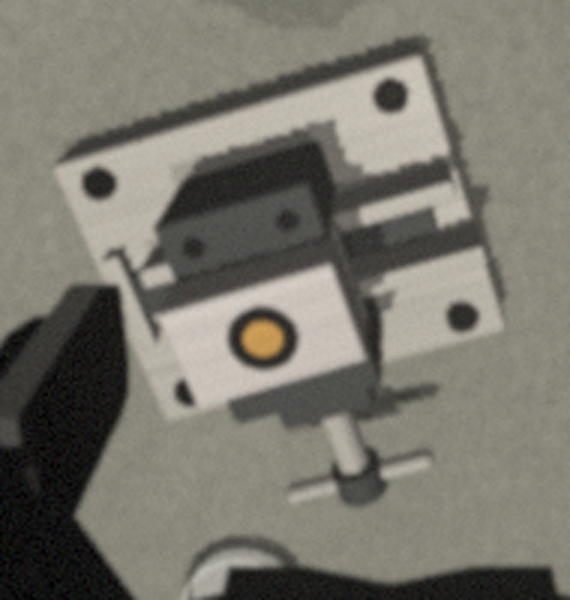

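The side view shows the ring, the jaw and strip ends reaching out at the +x side, with the stop bar at (500,350) in the crop. The vise is about (0.557,-0.091), yaw about 17°. Next I'll close the gripper and take a nearer look with the tool x along the vise x.

```bash
cat >> h.py <<'E'
def Rz(yaw,flip=1):
    x=flip*np.array([np.cos(yaw),np.sin(yaw),0]);z=np.array([0,0,-1.]);return np.c_[x,np.cross(z,x),z]
E
python3 - <<'E'
from h import *
yaw=.30
for f in (1,-1): print(f,kin.ik(np.array([.557,-.091,.25]),Rz(yaw,f)))
jaws.close_gripper(20)
p=np.array([.557,-.091,.24])
ctrl.reach(p,Rz(yaw,1)); ctrl.hold(.3)
s=sensors.read_state(); im=cams.read_camera('wrist'); cv2.imwrite('pics/w1.png',im); print(s['time'],s['tool_pos'],s['force'],s['width'])
np.save('s1.npy',s,allow_pickle=True)
p=p+np.array([np.cos(yaw),np.sin(yaw),0])*.06
crop(im,100,60,460,330,2.2,'pics/w1c.png')
E
```

```text
1 [-3.93642656e-01  1.20651097e-04  2.39428570e-02  1.59461853e+00
  0.00000000e+00  2.44795000e+00]
-1 [-3.93642656e-01  1.20651097e-04  2.39428570e-02  1.59461853e+00
  0.00000000e+00 -6.93642656e-01]
2.2417 [ 0.55707847 -0.09073727  0.23995055] [-0.26350852  0.11564686  0.0977695 ] 0.00016232616509551917
```

View pics/w1.png

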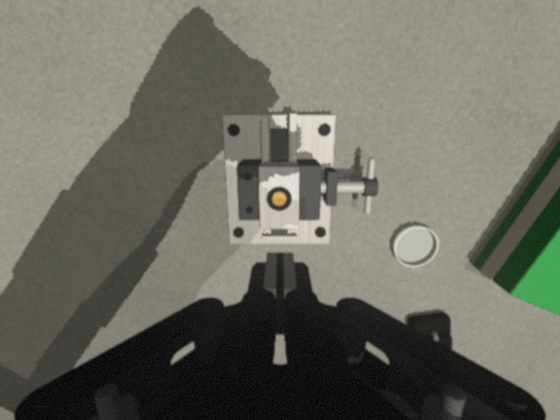

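View pics/w1c.png

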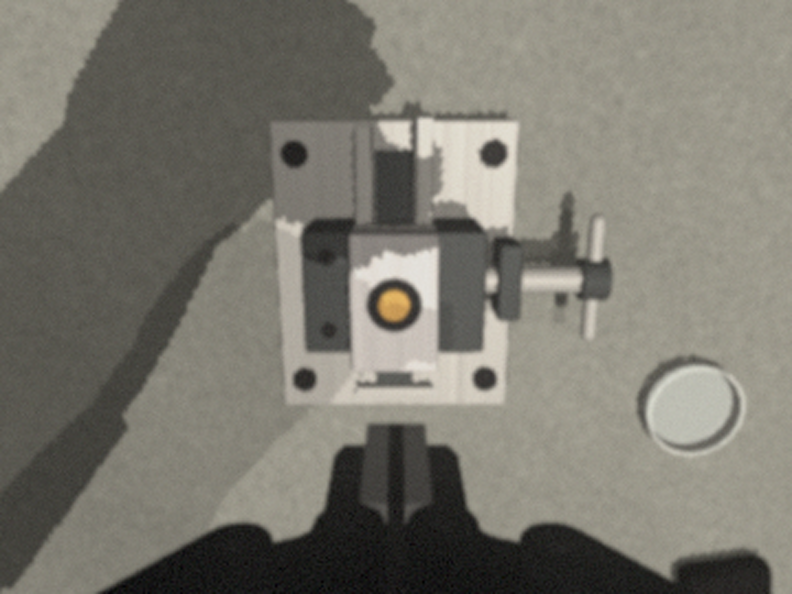

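The close view shows the whole bed: its corners are at about (224,115), (335,115), (329,244) and (230,244), and the ring is at (279,199). Strip a's end is at upper left, strip b's beside it. I'll solve for the vise pose from the corners.

Run:
```python
from h import *
s=np.load('s1.npy',allow_pickle=True).item()
im=cv2.imread('pics/w1.png')
C=[(223.6,115.5),(335.5,115.5),(329,243.6),(230.5,243.6)]
for z in (.020,.024,.028,.032):
    P=plane('wrist',C,z,s)[:,:2]
    L=[np.linalg.norm(P[i]-P[(i+1)%4]) for i in range(4)]
    ax=(P[0]+P[1]-P[2]-P[3]);print(z,np.round(L,4),P.mean(0),np.arctan2(ax[1],ax[0]), np.arctan2(*(P[0]-P[1])[[1,0]])-np.pi/2)
# orange ring
hsv=cv2.cvtColor(im,cv2.COLOR_BGR2HSV);m=cv2.inRange(hsv,(10,90,90),(30,255,255))[150:240,230:330]
M=cv2.moments(m,True);u=(230+M['m10']/M['m00'],150+M['m01']/M['m00']);print(u)
for z in (.092,.096,.1):print(plane('wrist',[u],z,s))
# side + scene triangulation of ring
R=[rays('wrist',[u],s)]
for n in('side','scene'):
    i=cv2.imread(f'pics/{n}0.png');h=cv2.cvtColor(i,cv2.COLOR_BGR2HSV);m=cv2.inRange(h,(10,120,120),(30,255,255))
    x0,y0,x1,y1=(225,160,260,190) if n=='side' else (215,190,250,220)
    M=cv2.moments(m[y0:y1,x0:x1],True);v=(x0+M['m10']/M['m00'],y0+M['m01']/M['m00']);print(n,v);R.append(rays(n,[v]))
A=np.zeros((3,3));b=np.zeros(3)
for c,d in R:
    Q=np.eye(3)-np.outer(d[0],d[0]);A+=Q;b+=Q@c
X=np.linalg.solve(A,b);print('ring',X,[np.linalg.norm((np.eye(3)-np.outer(d[0],d[0]))@(X-c)) for c,d in R])
crop(im,210,100,350,255,5,'pics/w1d.png')
crop(cv2.imread('pics/scene0.png'),190,185,275,255,8,'pics/scene0d.png')
```

```text
0.02 [0.1279 0.159  0.1281 0.159 ] [ 0.55517888 -0.09300785] 0.3023357450416065 0.3007162218174202
0.024 [0.1265 0.1572 0.1267 0.1572] [ 0.55601733 -0.09274293] 0.30233574504160643 0.3007162218174204
0.028 [0.1251 0.1555 0.1252 0.1554] [ 0.55685577 -0.09247802] 0.3023357450416063 0.30071622181742064
0.032 [0.1237 0.1537 0.1238 0.1537] [ 0.55769422 -0.09221311] 0.30233574504160626 0.30071622181741975
(278.6650246305419, 198.35467980295567)
[[ 0.55575978 -0.0917024   0.092     ]]
[[ 0.55679859 -0.09138967  0.096     ]]
[[ 0.55783741 -0.09107693  0.1       ]]
side (241.13333333333333, 170.2)
scene (232.13636363636363, 204.36363636363637)
ring [ 0.55545777 -0.09071138  0.09210821] [np.float64(0.0010364876751729555), np.float64(0.0009817130398312288), np.float64(0.0013821555758301825)]
```

View pics/w1d.png

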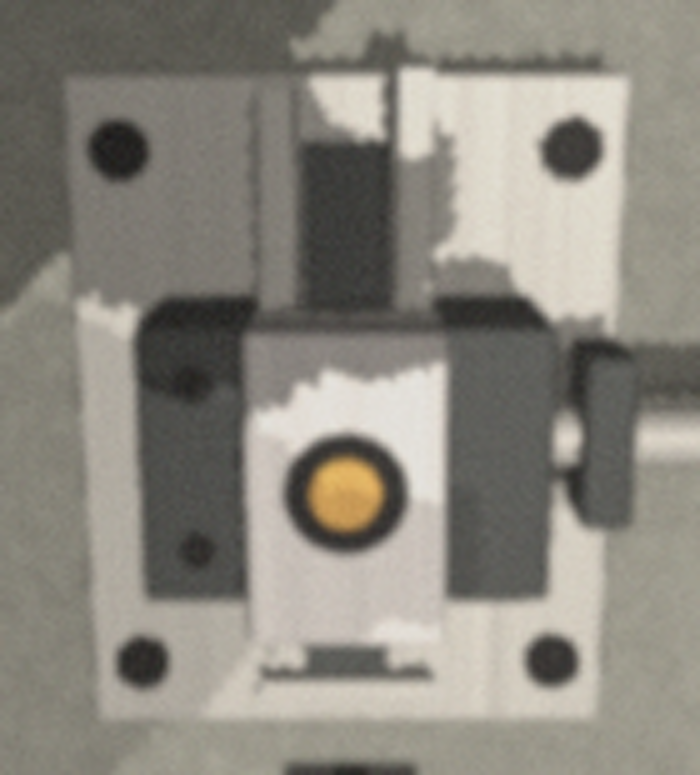

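View pics/scene0d.png

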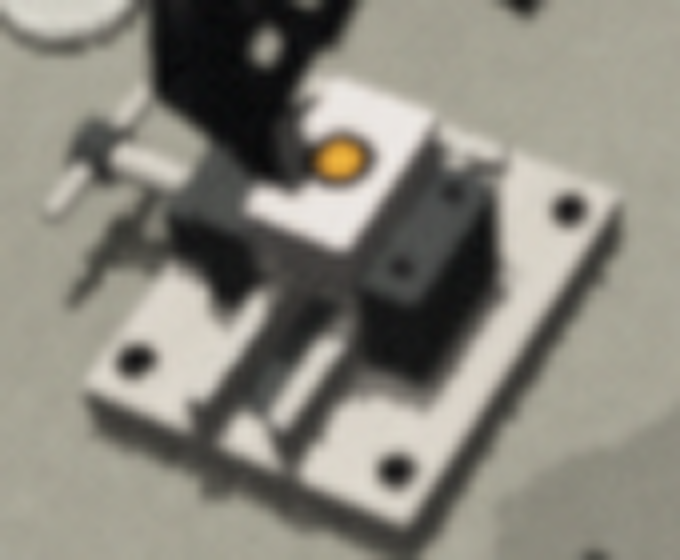

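```bash
cat >> h.py <<'E'
YAW=.301;O=np.array([.5555,-.092,.001])
VR=np.array([[np.cos(YAW),-np.sin(YAW),0],[np.sin(YAW),np.cos(YAW),0],[0,0,1]])
W=lambda x,y,z:O+VR@np.array([x,y,z])
V=lambda p:VR.T@(np.asarray(p)-O)
def st(tag=''):
    s=sensors.read_state();print(tag,'t%.2f'%s['time'],'v',np.round(V(s['tool_pos'])*1e3,2),'F',np.round(VR.T@s['force'],2));return s
E
python3 - <<'E'
from h import *
R=Rz(YAW,1)
ctrl.reach(W(.12,.015,.12),R)
ctrl.movel(W(.12,.015,.036),speed=.1); ctrl.hold(.2); st('ready')
r=ctrl.movel(W(.064,.015,.036),speed=.025,stop_force=4); st(r)
cv2.imwrite('pics/s2.png',cams.read_camera('side'));cv2.imwrite('pics/w2.png',cams.read_camera('wrist'))
crop(cv2.imread('pics/s2.png'),200,140,290,220,8,'pics/s2c.png')
E
```

```text
ready t4.19 v [120.44  14.76  36.77] F [-0.31 -0.49  0.99]
True t5.78 v [76.01 14.93 36.11] F [ 2.64 -0.64  2.83]
```

View pics/s2c.png

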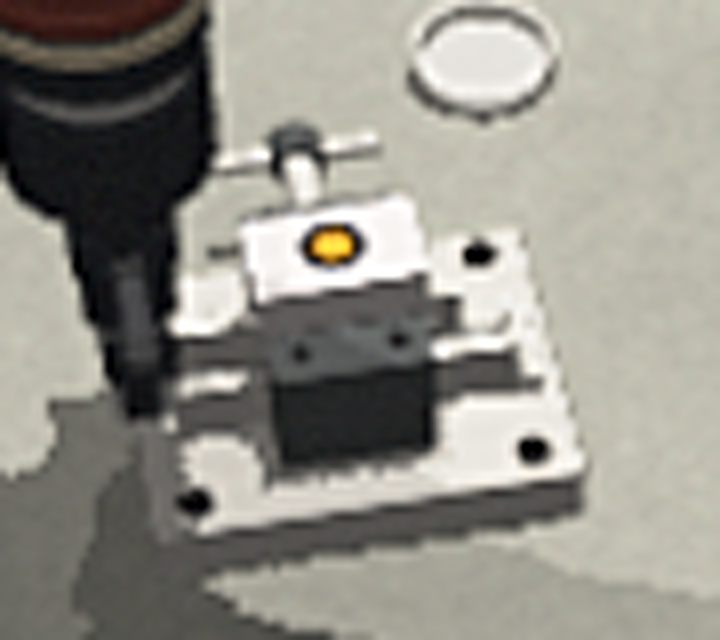

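View pics/w2.png

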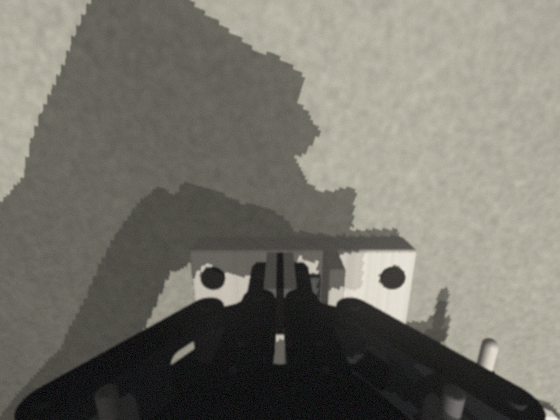

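Strip a stopped at TCP x = 76 mm, which is 65 + 11, so it is home. The side crop agrees: its end meets the stop at (515,350). Strip b is next.

Run:
```python
from h import *
ctrl.movel(W(.12,.015,.036),speed=.08)
ctrl.movel(W(.12,-.015,.036),speed=.08); ctrl.hold(.2); st('ready')
r=ctrl.movel(W(.064,-.015,.036),speed=.025,stop_force=4); st(r)
ctrl.movel(W(.11,-.015,.036),speed=.08)
ctrl.movel(W(.11,-.0,.15),speed=.15)
ctrl.reach(W(.02,0,.22),Rz(YAW,1));ctrl.hold(.3)
s=st();np.save('s3.npy',s,allow_pickle=True)
im=cams.read_camera('wrist');cv2.imwrite('pics/w3.png',im);crop(im,190,100,370,280,4,'pics/w3c.png')
cv2.imwrite('pics/s3.png',cams.read_camera('side'))
crop(cv2.imread('pics/s3.png'),200,140,290,220,8,'pics/s3c.png')
```

```text
ready t7.32 v [120.01 -14.61  35.99] F [-0.78 -0.33  0.13]
True t8.91 v [ 76.07 -15.05  36.1 ] F [2.48 0.11 1.76]
 t11.24 v [ 20.12   0.34 218.76] F [-0.05 -0.19  0.05]
```

View pics/w3c.png

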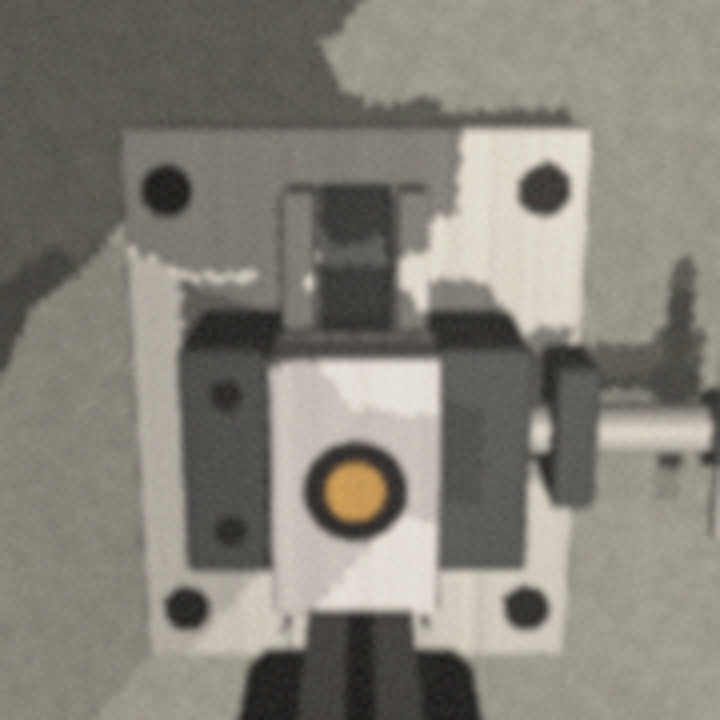

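View pics/s3c.png

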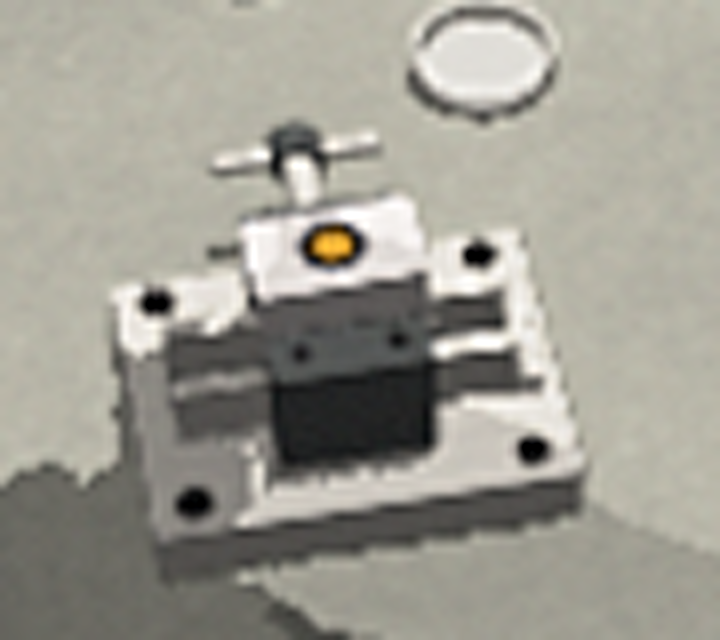

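Both strips are home: their +x ends lie level at row ~186 in the crop, and both ends meet the stop. I'll press the block slowly in stages.

Run:
```python
from h import *
ctrl.reach(W(0,0,.12),Rz(YAW,1))
ctrl.movel(W(0,0,.0955),speed=.06); ctrl.hold(.3); st('ready')
r=ctrl.movel(W(0,0,.087),speed=.006,stop_force=14); st(r)
cv2.imwrite('pics/s4.png',cams.read_camera('side'))
crop(cv2.imread('pics/s4.png'),200,140,290,220,8,'pics/s4c.png')
```

```text
ready t12.69 v [ 0.15 -0.12 95.82] F [-0.73 -0.13 -0.32]
False t14.26 v [ 0.1  -0.09 87.73] F [-1.69  1.38  5.28]
```

View pics/s4c.png

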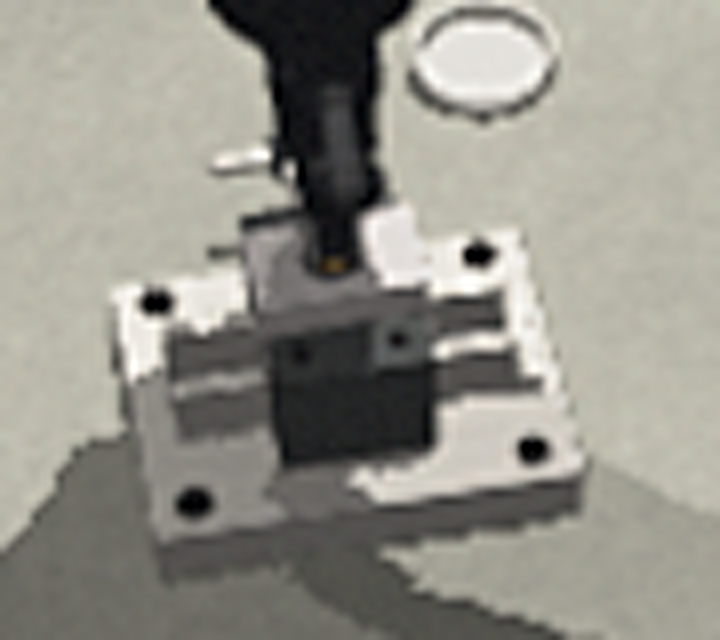

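It is moving down at ~5-6 N and well centred. I'll continue, stopping at about 14 N.

Run:
```python
from h import *
st()
r=ctrl.movel(W(0,0,.076),speed=.005,stop_force=9); s=st(r)
z=V(s['tool_pos'])[2]; ctrl.hold(.2); st('hold')
```

```text
t14.31 v [ 8.000e-02 -9.000e-02  8.772e+01] F [-2.5   1.54  5.62]
True t15.57 v [-1.40e-01 -4.00e-02  8.24e+01] F [-0.91  0.45  5.52]
hold t15.77 v [-1.400e-01 -3.000e-02  8.241e+01] F [-1.79  0.62  6.46]
```

Run:
```python
from h import *
s=st(); z=V(s['tool_pos'])[2]
cmd=z
for i in range(14):
    f=sensors.read_state()['force'][2]
    cmd-=.0004
    r=ctrl.movel(W(0,0,cmd),speed=.004,stop_force=max(1,23-f)); ctrl.hold(.1); s=st(r)
    if s['force'][2]>15 or r: break
print(cmd)
```

```text
t15.77 v [-1.400e-01 -3.000e-02  8.241e+01] F [-1.79  0.62  6.46]
False t16.15 v [-4.000e-02 -8.000e-02  8.241e+01] F [-2.34  1.37  5.2 ]
False t16.50 v [-1.000e-02 -8.000e-02  8.236e+01] F [-4.5   2.43  8.36]
False t16.85 v [ 2.000e-02 -1.300e-01  8.232e+01] F [-4.24  2.71 12.06]
False t17.20 v [ 6.000e-02 -1.600e-01  8.224e+01] F [-5.47  2.78 14.38]
False t17.55 v [ 8.000e-02 -1.800e-01  8.214e+01] F [-6.18  3.87 15.43]
0.08040981975764537
```

The block has got stiff at ~82.2 mm. I'll finish to ~22.5 N in small steps.

Run:
```python
from h import *
cmd=.08041
for i in range(12):
    cmd-=.0003
    r=ctrl.movel(W(0,0,cmd),speed=.004,stop_force=6); ctrl.hold(.15)
    f=np.mean([ (ctrl.hold(.02),sensors.read_state()['force'])[1] for _ in range(4)],0); s=st(r);print(f,np.linalg.norm(f))
    if f[2]>21.8 or r: break
ctrl.hold(.4)
f=np.mean([ (ctrl.hold(.02),sensors.read_state()['force'])[1] for _ in range(4)],0);print('end',cmd,f,st()['ft_torque'])
cv2.imwrite('pics/s5.png',cams.read_camera('side'))
crop(cv2.imread('pics/s5.png'),200,140,290,220,8,'pics/s5c.png')
```

```text
False t18.02 v [ 0.09 -0.22 82.08] F [-7.76  4.7  17.62]
[-8.52193033  2.18077127 18.14541503] 20.165196414931195
False t18.48 v [ 0.12 -0.21 81.98] F [-7.87  4.61 19.91]
[-8.55523781  1.71385611 20.09993984] 21.91202816709133
False t18.95 v [ 0.12 -0.23 81.89] F [-8.57  4.66 21.62]
[-9.27801553  2.27885658 21.34393393] 23.384573447963014
False t19.42 v [ 0.15 -0.24 81.78] F [-11.11   4.84  22.74]
[-10.74283905   2.36020612  22.79462533] 25.309565531989115
 t19.88 v [ 0.15 -0.25 81.79] F [-8.81  5.22 23.53]
end 0.07921000000000002 [-9.80476694  3.18091339 23.31710212] [0.50968802 2.30080646 0.00536949]
```

View pics/s5c.png

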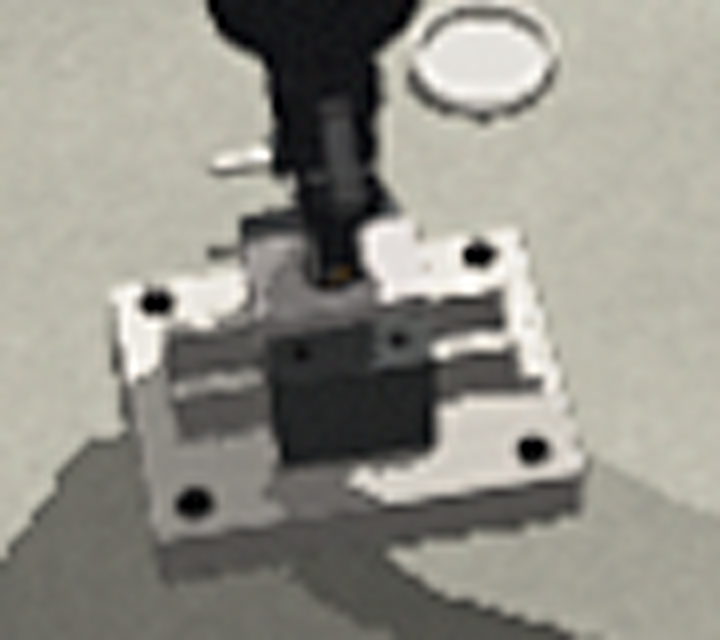

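Run:
```python
from h import *
ctrl.movel(W(0,0,.1),speed=.02); st()
ctrl.movel(W(0,0,.16),speed=.15)
ctrl.reach(W(-.13,0,.2),Rz(YAW,1)); ctrl.hold(.3)
s=st();np.save('s6.npy',s,allow_pickle=True)
im=cams.read_camera('wrist');cv2.imwrite('pics/w6.png',im)
i=cams.read_camera('side');cv2.imwrite('pics/s6.png',i);crop(i,200,140,290,220,8,'pics/s6c.png')
i=cams.read_camera('scene');cv2.imwrite('pics/c6.png',i);crop(i,190,180,280,255,8,'pics/c6c.png')
```

```text
t21.12 v [-9.000e-02  7.000e-02  9.982e+01] F [0.04 0.63 1.47]
 t22.57 v [-129.62    0.27  199.41] F [ 0.08  0.13 -0.21]
```

View pics/s6c.png

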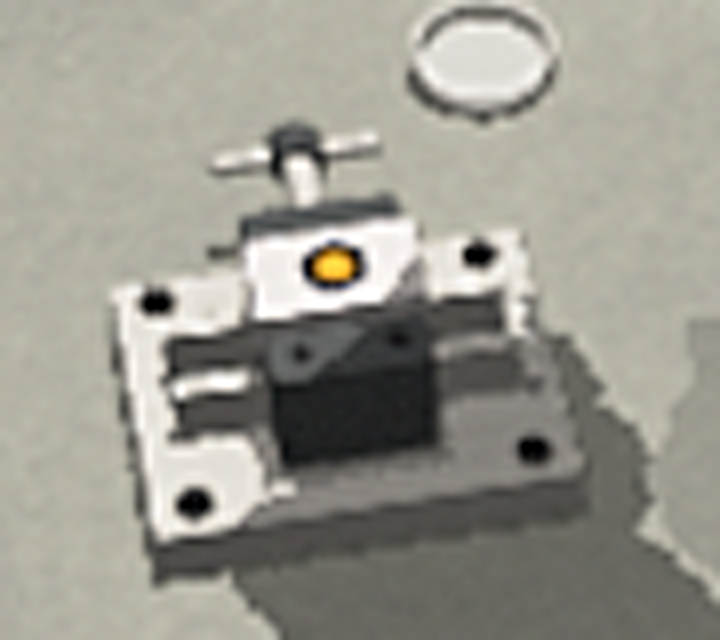

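View pics/c6c.png

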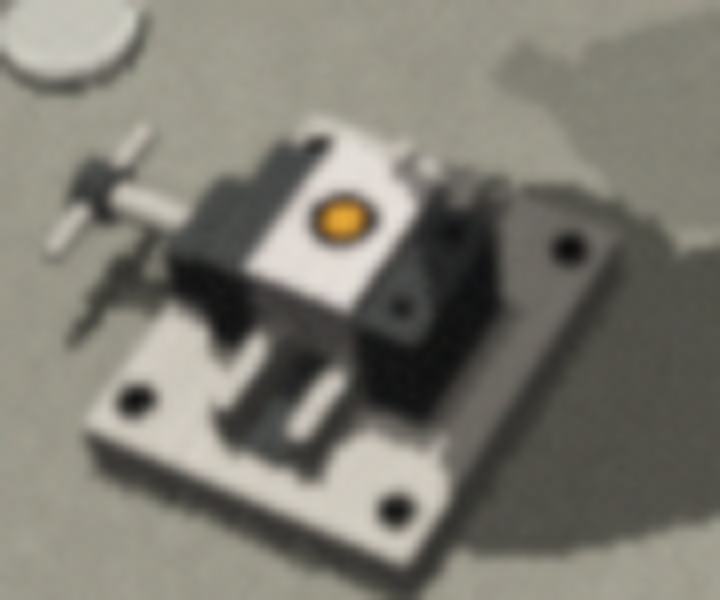

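View pics/w6.png

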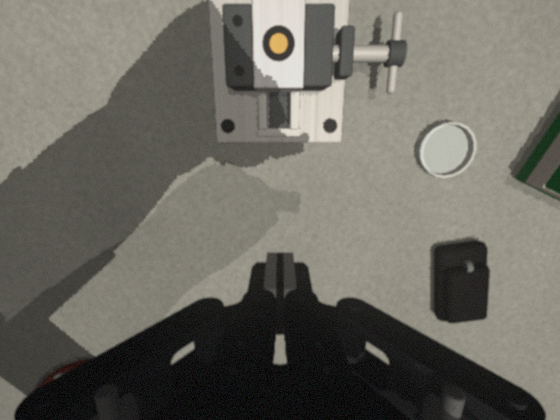

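The side and scene crops show the block down and seemingly level, with the strips home. The pixels are too coarse to confirm 0.03 rad, so I'll feel both ends of the top with a light touch.

Run:
```python
from h import *
ctrl.reach(W(-.022,0,.12),Rz(YAW,1))
for x in (-.022,.022):
    ctrl.movel(W(x,0,.089),speed=.08); ctrl.hold(.3); st()
    r=ctrl.movel(W(x,0,.0785),speed=.005,stop_force=2.5); st((x,r))
    ctrl.movel(W(x,0,.089),speed=.05)
```

```text
t24.16 v [-21.82  -0.13  89.37] F [0.09 0.71 0.12]
(-0.022, True) t25.48 v [-2.208e+01  2.000e-02  8.211e+01] F [-0.54 -0.4   4.69]
 t26.78 v [21.8  -0.09 89.1 ] F [-0.48  1.26 -0.39]
(0.022, True) t28.15 v [2.202e+01 2.000e-02 8.176e+01] F [-0.13 -0.36  5.04]
```

The ends differ by 0.35 mm over 44 mm, so about 0.008 rad: level. The off-centre touches could have eased the seating a little, so I'll re-press the centre to 22 N, then go round to the stop end.

Run:
```python
from h import *
ctrl.movel(W(0,0,.0885),speed=.06);ctrl.movel(W(0,0,.0835),speed=.02); ctrl.hold(.2); st()
cmd=.0803
r=ctrl.movel(W(0,0,cmd),speed=.005,stop_force=19);s=st(r)
for i in range(8):
    f=np.mean([ (ctrl.hold(.02),sensors.read_state()['force'][2])[1] for _ in range(4)]);print(round(cmd,5),f)
    if f>21.3 or r: break
    cmd-=min(.0006,max(.0002,(22.5-f)/6500)); r=ctrl.movel(W(0,0,cmd),speed=.004,stop_force=7);ctrl.hold(.1)
st(r); ctrl.hold(.2)
ctrl.movel(W(0,0,.095),speed=.02);ctrl.movel(W(0,0,.15),speed=.15)
ctrl.reach(W(-.11,.015,.12),Rz(YAW,1));ctrl.movel(W(-.11,.015,.039),speed=.1);ctrl.hold(.3);st('ready')
```

```text
t29.57 v [ 8.000e-02 -2.000e-02  8.356e+01] F [-0.3   0.19 -0.76]
False t30.37 v [ 0.16 -0.17 81.87] F [-3.86  3.71 13.24]
0.0803 12.79664435443589
0.0797 6.334541937199574
True t30.82 v [ 0.09 -0.09 81.97] F [-1.38  1.18  5.92]
ready t34.17 v [-109.79   14.77   39.4 ] F [-0.62  0.43  0.31]
```

A noise trigger cut that re-press short at ~13 N. There is time, so I'll repeat it properly to 20-25 N before the trial.

Run:
```python
from h import *
ctrl.movel(W(-.11,.015,.12),speed=.15)
ctrl.reach(W(0,0,.115),Rz(YAW,1));ctrl.movel(W(0,0,.084),speed=.05); ctrl.hold(.2); st()
cmd=.0805
r=ctrl.movel(W(0,0,cmd),speed=.005,stop_force=24)
for i in range(9):
    f=np.mean([ (ctrl.hold(.02),sensors.read_state()['force'][2])[1] for _ in range(4)]);print(round(cmd,5),f,r)
    if f>21.3 or r: break
    cmd-=min(.0006,max(.0002,(22.5-f)/8000)); r=ctrl.movel(W(0,0,cmd),speed=.004,stop_force=12);ctrl.hold(.08)
st(r)
ctrl.movel(W(0,0,.095),speed=.03);ctrl.movel(W(0,0,.125),speed=.15)
ctrl.reach(W(-.105,.015,.11),Rz(YAW,1));ctrl.movel(W(-.105,.015,.039),speed=.1);ctrl.hold(.2);st('ready')
```

```text
t36.35 v [ 0.22 -0.15 84.39] F [ 0.07 -0.56  0.2 ]
0.0805 11.392229419792166 False
0.0799 16.26093024907953 False
0.0793 20.363389007097503 False
0.07903 22.81700014900861 False
False t38.57 v [ 0.25 -0.23 81.78] F [-9.01  6.55 22.43]
ready t41.17 v [-104.63   14.62   39.7 ] F [ 0.47  0.54 -0.02]
```

Run:
```python
from h import *
ctrl.movel(W(-.081,.015,.039),speed=.05);ctrl.hold(.2);st('near')
r=ctrl.movel(W(-.0735,.015,.039),speed=.006,stop_force=3);s=st(r)
x=V(s['tool_pos'])[0]
ctrl.hold(.15);s=st('hold');cmd=max(x,-.0765)
for i in range(6):
    f=np.mean([ -(VR.T@(ctrl.hold(.02),sensors.read_state()['force'])[1])[0] for _ in range(5)]);print(round(cmd,5),f)
    if f>2.7: break
    cmd+=.00015; ctrl.movel(W(cmd,.015,.039),speed=.004,stop_force=4);ctrl.hold(.1)
st('end')
```

```text
near t42.00 v [-81.17  15.01  38.97] F [ 1.59 -0.63  0.37]
True t42.87 v [-76.14  15.3   38.52] F [ 0.08  0.65 -0.54]
hold t43.02 v [-76.36  15.53  38.19] F [-0.14 -0.43  0.38]
-0.07614 0.003217829067148581
-0.07599 -0.14065764336834238
-0.07584 1.2066054456637942
-0.07569 3.581346080354406
end t44.52 v [-75.89  14.99  38.96] F [-4.06 -0.37  1.96]
```

The strip holds ~3.6-4 N with its end still at x ≈ -65, so it has not moved. I'll hold briefly, back off and look.

Run:
```python
from h import *
ctrl.hold(.2);st('hold')
ctrl.movel(W(-.1,.015,.039),speed=.05);ctrl.movel(W(-.1,.015,.12),speed=.15)
ctrl.reach(W(-.10,0,.2),Rz(YAW,1));ctrl.hold(.3)
s=st();im=cams.read_camera('wrist');crop(im,190,0,370,180,4,'pics/w7c.png')
i=cams.read_camera('side');crop(i,200,140,290,220,8,'pics/s7c.png')
```

```text
hold t44.72 v [-75.85  15.04  38.94] F [-5.12 -0.49  2.07]
 t46.77 v [-100.41    0.58  198.75] F [ 0.08  0.56 -0.32]
```

View pics/w7c.png

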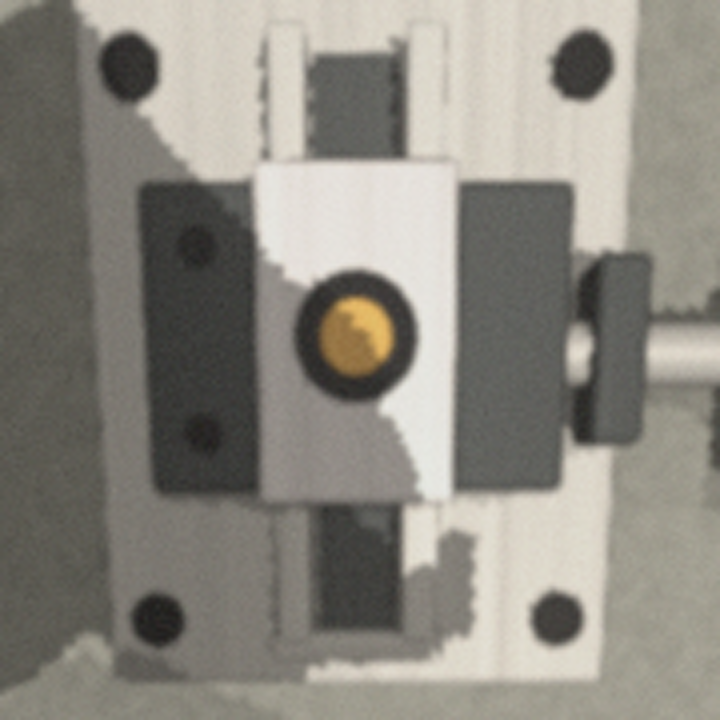

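View pics/s7c.png

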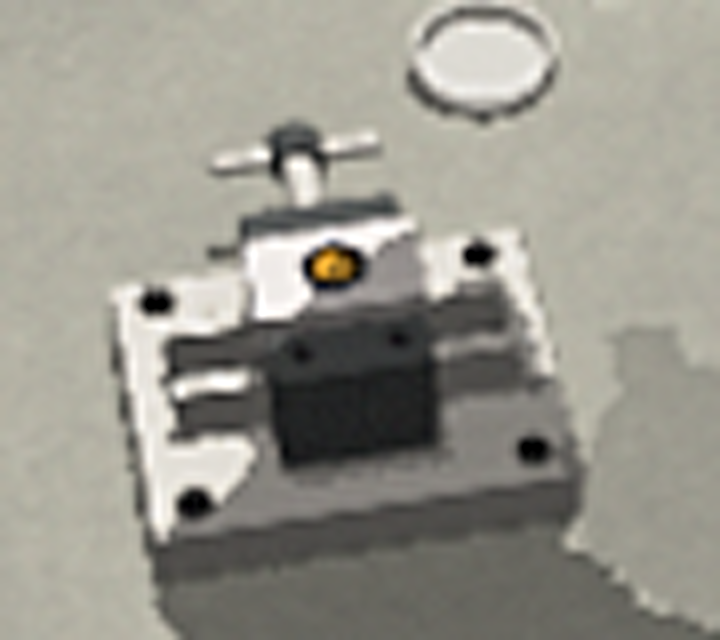

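In the wrist crop, both strips' +x ends are level at row ~22, their stop ends meet the bar at row ~635, and the block is square and down. The robot is clear of everything, so I'm handing in.

Run:
```python
from plant import job_done
print(job_done())
```

```text
the job is handed in; nothing more can be done
None
```

The job is handed in, with both strips home, the block pressed down level and strip a holding against a trial push. It was done at about 47 s of the 61 s allowed. No verdict was reported.

- **Strips:** I pushed each one home separately with a 4 N stop. Both pushes ended with the finger face at about vise x = 65 mm, which is where a strip's outer end should be when home. The last pictures show both strips against the stop.
- **Block:** I pressed it at the centre to about 23 N vertical, or about 25.5 N counting the sideways force on the fingers. It became stiff at about 82 mm. Light touches at both ends of the top differed by 0.35 mm over 44 mm, so it is tipped about 0.008 rad.
- **Re-press:** The first re-press was cut short at about 13 N by a false force trigger. I repeated it and it reached about 22.8 N.
- **Trial:** I pushed strip a at its stop end. The push was meant to be about 3 N but crept from 3.6 N up to about 5 N during the hold. The finger stayed at contact (about x = -65 mm) and the strip did not move. The first contact attempt stopped early on noise with no lasting push, so I went in again in small steps.
- **Not checked:** I had no direct measure of the contact force between the block and each strip, and I did not try strip b. I did not measure the other things on the bench at the end, but the arm was not taken near any of them.

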